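# Put the tip box away in the tilt-out bin under its hood

### The arm

A 6-joint arm with a two-finger parallel gripper is mounted at the origin on the work surface; the furniture and walls round the work are solid. World frame = base frame: x ahead of the robot, y to its left, z up, the work surface at z = 0. Lengths are in m, angles in rad, forces in N, time in s.
With the tool pointing down it reaches from about 0.3 to 0.85 m from the base axis. Payload 5.4 kg.
Tool frame: the origin (TCP) lies where the fingers leave the gripper's body, on its centre line; the fingertips stand 73 mm ahead of it and the grasp point (between the pads) lies 54 mm ahead of it; z points along the fingers, y is the line along which they close (so a half turn about z gives the same grasp; the last joint's range is limited). The gripper opens to 85 mm and grips with 20 to 120 N. Pads are 22 mm wide; open, the fingers measure 114 mm over their backs; the gripper's body (76 mm by 85 mm) begins 54 mm behind the grasp point. The pads swing forward as they close: fully open they stand 13 mm farther back than shut.
Start: joints at [1.018, 0.158, 1.597, -0, 1.386, -0.21], TCP at [0.193, 0.542, 0.304] pointing down, gripper open.
Joint ranges: [-2.91, 2.91], [-0.94, 2.29], [0.18, 2.7], [-1.29, 4.43], [0.17, 2.64], [-3, 3]. Speed limits (rad/s): [2.57, 2.57, 3.14, 3.14, 3.14, 3.14].

### API

Orientations are given as [roll, pitch, yaw] about the fixed x, y, z axes, in that order (R = Rz(yaw) Ry(pitch) Rx(roll)).
In Python, from plant import r, fingers, kin, optics, job_done, monitor gives the robot as it stands. The module is installed in compiled form; this text tells all that it offers. Calls block until the motion is done:
- r.move_pose(position, orientation): joint-space move of the TCP to a pose.
- r.line_to(position, attitude=None, max_speed=0.15): straight line of the TCP; attitude=None keeps the orientation; max_speed is the mean speed in m/s.
- r.movej(angles): joint-space move.
- fingers.move_gripper(opening, strength=None): finger opening in m; strength is the grip in N (None keeps the last); returns when the fingers have stopped.
- r.sleep(seconds).
- kin.solve_ik(position, orientation): joint angles nearest the present ones, or None.
- optics.read_camera(name): name is "scene" or "top"; returns the picture (480x640x3 uint8, red, green, blue); there is no depth.
- optics.get_calibration(name): a dict with "K" (3x3 intrinsics, pixels), "k1" (the pictures are not rectified: a ray, as slopes to the right and down, at radius r is drawn at 1 + k1 r^2 times it, then the intrinsics apply), "world_to_cam" (4x4, takes a point from world to camera coordinates). Camera axes: x right, y down, z forward; pixel columns grow to the right and rows downward; lengths in m; the calibration is good to about 2 mm. A picture is of the moment at which its call begins. get_calibration takes no time and is no camera call.
A pose or a line that the arm cannot do raises r.IKError and nothing moves.
- job_done(): hands the job in; it is judged then, once.
Readings, each from a call of its own:
- monitor.read_time_s(): time.
- monitor.read_qpos(): joint angles.
- monitor.read_joint_vel(): joint speeds.
- monitor.read_joint_torque(): joint torques, N m.
- monitor.read_eef_pos(): TCP position.
- monitor.read_ee_rot(): TCP orientation.
- monitor.read_contact_force(): force on the tool from outside, world axes, zero at the start.
- monitor.read_wrist_torque(): the same for the moment, N m.
- monitor.read_grip_width(): finger opening in m.
- monitor.read_grip_force(): force on a finger pad.
Only numpy, scipy, OpenCV 4.12 (cv2) and the standard library are available. Lean on these libraries where they do the work, as an engineer would, in place of code of your own. Each camera call takes 0.05 s, during which the arm holds its last target. There are 200 camera calls.

### The job

Put the small box of contact tips away in the tilt-out bin: pull the bin's knob to tip the bin well open, pass the box in through the gap between the bin's front lip and the cabinet's overhanging top, then push the bin back until it clicks home. Leave the tin and the ring of pipe where they stand.

Things in the scene. Friction and masses are not known exactly. Their poses are not given: they have to be found in the camera images.
- bin_cabinet: Fixed grey sheet-steel cabinet, 98 mm deep, 170 wide, 147 high. Origin: on the bench, under the middle of its front face; x points into the cabinet, y along its width, z up. Its 5 mm top sheet (underside 142 mm above the bench) overhangs the front by 40 mm, over the bin's knob and mouth, so these are reached from the front with the tool tilted in under it; about 40 degrees from vertical clears it.
- tilt_bin (a joint): Tip angle of the bin, rad: 0 upright and home, growing as its top comes forward; stop at 0.70. Pivot: level, along the cabinet's y, at the front face, 12 mm above the bench. Stiff hinge (0.1 N m): it stays where left. A spring ball clicks over a bump at 0.055 rad: from 0 to about 0.13 it resists with up to about 8 N at the knob, both ways, and below the bump it pulls the bin home.
- bin_knob (a point): Centre of the bin's black round knob, 24 mm in diameter and 24 long, on a 12 mm stem, axis square to the bin's front; 36 mm before the front panel's face and 66 mm above the pivot when home. Axes of the bin: x into it, y across, z up along the panel. Held from its two sides (closing across the bin), the knob can turn between the fingers as the bin tips.
- bin_pocket (a point): Middle of the bin's floor, 46 mm behind the front face, 2 mm above the pivot; axes turn with the bin (x to its back, y across, z up from the floor). Inside 83 mm deep, 142 wide; front panel 95 mm high over the pivot, back 55. Fully open, the lip is 61 mm before the cabinet's face and 85 mm above the bench (57 mm below the overhang); floor and panel then form a V that holds the box.
- tip_box_centre (a point): Centre of the small plastic box of contact tips (orange below, grey lid, shut), lying flat on the bench: 44 mm wide along its x, 76 mm long along its y, 27 mm high; 0.12 kg, give or take. Grasp it across its width.
- paste_tin: Bystander: round tin, 72 mm across, 49 mm high; origin at the centre of its underside.
- pipe_piece: Bystander: sawn ring of pipe standing on end, 48 mm across, 52 mm high; origin at the centre of its underside.
There are look-alikes about, which are no part of the job. Of the things that look like the part that bears tip_box_centre, take the one that is farthest from the robot's base at the start.

How it is judged:
On the way, in this order (a step that is already met when the one before it is completed fails the run):
1. the bin is tipped well open (over 0.4 rad) (value of joint tilt_bin above 0.4 rad), for 0.2 s.
2. the box lies inside the open bin, let go (value of joint tilt_bin above 0.3 rad and x of tip_box_centre in the frame of bin_pocket between -0.042 and 0.042 m and y of tip_box_centre in the frame of bin_pocket between -0.072 and 0.072 m and z of tip_box_centre in the frame of bin_pocket between 0 and 0.065 m and contact force between the fingers and tip_box below 0.1 N), for 0.2 s.
At the end, for the whole second after the job is handed in: The bin is clicked home (tip angle under 0.03 rad) with the box inside it (its centre within the bin's walls and below 65 mm above its floor), at rest (value of joint tilt_bin below 0.03 rad and x of tip_box_centre in the frame of bin_pocket between -0.042 and 0.042 m and y of tip_box_centre in the frame of bin_pocket between -0.072 and 0.072 m and z of tip_box_centre in the frame of bin_pocket between 0 and 0.065 m and linear speed of tip_box below 0.02 m/s); the robot touches nothing.
It fails at once if the tin is moved by more than 30 mm (distance of paste_tin from where it was at the start of the episode above 0.03 m).
It fails at once if the ring of pipe is moved by more than 30 mm (distance of pipe_piece from where it was at the start of the episode above 0.03 m).
It also fails if it takes over 61 s, if anything falls off the work surface, if the arm or the gripper's body presses on something with over 40 N, if the wrist force passes 120 N, or if a joint passes its speed limit or range.

## Working session

There is one attempt and no reset: what is moved stays moved. The work goes in short steps, each a Python script; the robot and the scene stay as the last script left them, time stands still between calls to the robot, and variables do not carry over. Pictures are saved under pics/ and viewed, at most 10 in all, crops included, and the job is handed in when it is done.

```bash
mkdir -p pics; python3 - <<'E'
from plant import r, fingers, kin, optics, job_done, monitor
import cv2,numpy as np
for n in("scene","top"):
    im=optics.read_camera(n); cv2.imwrite(f"pics/{n}0.png",im[:,:,::-1])
    c=optics.get_calibration(n); print(n,c["K"],c["k1"]);print(np.round(c["world_to_cam"],4))
print(monitor.read_ee_rot(),monitor.read_time_s())
E
```

```text
scene [[472.39102455   0.         321.44461219]
 [  0.         472.39102455 240.74916155]
 [  0.           0.           1.        ]] -0.1215806263003008
[[ 0.886  -0.4635 -0.0145 -0.3632]
 [-0.3127 -0.574  -0.7568  0.2103]
 [ 0.3424  0.6751 -0.6535  0.8147]
 [ 0.      0.      0.      1.    ]]
top [[516.5048516    0.         328.69067321]
 [  0.         516.5048516  253.31051024]
 [  0.           0.           1.        ]] -0.14659218028520454
[[ 0.0084 -0.9997  0.0235 -0.0107]
 [-0.9961 -0.0105 -0.0879  0.4199]
 [ 0.0881 -0.0226 -0.9959  1.0253]
 [ 0.      0.      0.      1.    ]]
[-3.13988065e+00 -3.64976469e-04  2.79885055e+00] 0.1
```

View pics/scene0.png

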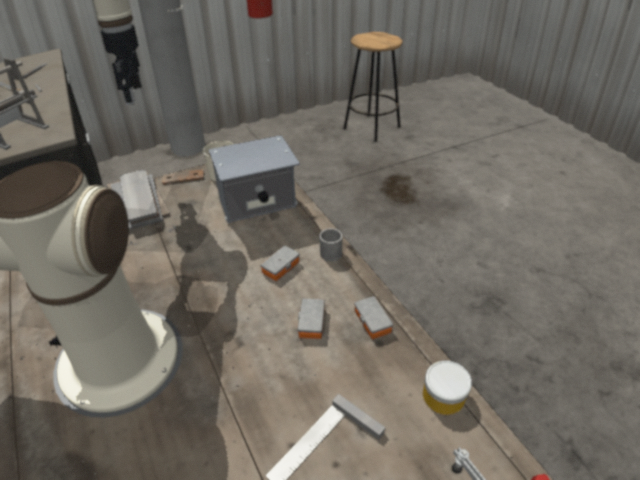

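View pics/top0.png

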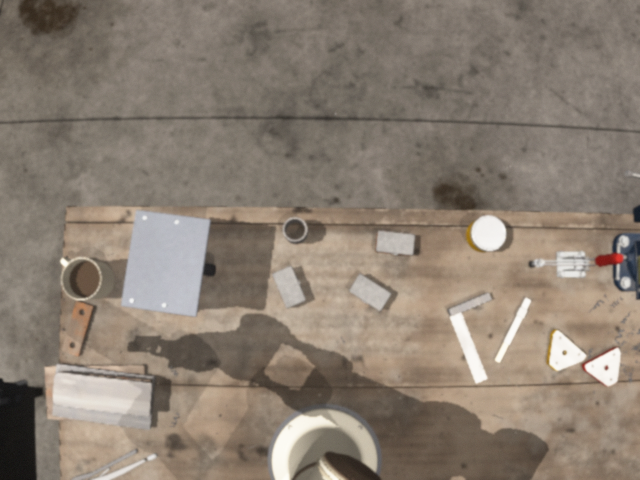

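The scene view shows the cabinet at (255,178) with its black knob at (263,196), and boxes at (280,263), (312,318) and (374,316). The pipe is at (331,242) and the tin at (447,385). The top view shows the cabinet sheet with corners near (135,210), (210,219), (196,315) and (122,304), the knob at (210,269), and boxes at (396,243), (371,291) and (290,286).

```bash
cat > h.py <<'E'
from plant import r, fingers, kin, optics, job_done, monitor
import cv2,numpy as np
from scipy.spatial.transform import Rotation as Ro
def ray(n,px):
    c=optics.get_calibration(n);K=np.array(c["K"]);T=np.array(c["world_to_cam"])
    u=cv2.undistortPoints(np.array(px,float).reshape(-1,1,2),K,np.array([c["k1"],0,0,0.])).reshape(-1,2)
    d=np.c_[u,np.ones(len(u))]@T[:3,:3]
    return -T[:3,:3].T@T[:3,3],d
def onz(n,px,z):
    o,d=ray(n,px); return o+d*((z-o[2])/d[:,2])[:,None]
def blob(n,im,roi,z,smax=40,vmin=110):
    x0,y0,x1,y1=roi; h=cv2.cvtColor(im[y0:y1,x0:x1],cv2.COLOR_RGB2HSV)
    m=((h[...,1]<smax)&(h[...,2]>vmin)).astype(np.uint8)
    m=cv2.morphologyEx(m,cv2.MORPH_OPEN,np.ones((3,3)))
    cs,_=cv2.findContours(m,cv2.RETR_EXTERNAL,cv2.CHAIN_APPROX_NONE)
    c=max(cs,key=cv2.contourArea).reshape(-1,2)+[x0,y0]
    p=onz(n,c,z)[:,:2]; (ce,sz,a)=cv2.minAreaRect((p*1000).astype(np.float32))
    return c,np.array(ce),np.array(sz),a
E
python3 - <<'E'
from h import *
im=cv2.imread("pics/top0.png")[:,:,::-1].copy()
for px in [(396,243),(371,291),(290,286)]:
    x,y=px; h=cv2.cvtColor(im[y-1:y+2,x-1:x+2],cv2.COLOR_RGB2HSV)
    print(h[1,1],end=' ')
    c,ce,sz,a=blob("top",im,(x-28,y-24,x+28,y+24),.027)
    print(px,ce,sz,a,np.hypot(*ce))
c,ce,sz,a=blob("top",im,(110,195,225,330),.147,smax=60,vmin=100)
print("cab",ce,sz,a); print(cv2.boxPoints((ce,sz,a)))
print(cv2.cvtColor(im[265:266,165:166],cv2.COLOR_RGB2HSV))
print("corners",onz("top",[(135,210),(210,219),(196,315),(122,304)],.147))
print("pipe",onz("top",[(294,230)],.052),"tin",onz("top",[(489,233)],.049),"mug",onz("top",[(85,280)],.09))
s=cv2.imread("pics/scene0.png")
cv2.imwrite("pics/c1.png",np.hstack([cv2.resize(s[130:230,200:310],None,fx=4,fy=4),cv2.resize(cv2.imread("pics/top0.png")[205:325,115:220],None,fx=3.33,fy=3.333)[:400]]))
E
```

```text
[ 16  17 197] (396, 243) [ 441.91143799 -141.04048157] [76.80038452 46.15750122] 85.02496337890625 463.8729744936967
[ 18  17 197] (371, 291) [342.57028198 -89.05513763] [77.82246399 46.09291458] 58.003196716308594 353.95651659006944
[ 13  16 197] (290, 286) [352.30102539  71.53826904] [78.4372406  47.78966141] 25.28003692626953 359.49094067716084
cab [392.222229  287.7376709] [242.66607666 212.53346252] 1.2128747701644897
[[268.66702 391.41232]
 [273.16574 178.92648]
 [515.77747 184.06302]
 [511.27872 396.54886]]
[[[110  12 192]]]
corners [[0.48359017 0.34751237 0.147     ]
 [0.46792185 0.20893628 0.147     ]
 [0.29691311 0.22933291 0.147     ]
 [0.31381756 0.36468359 0.147     ]]
pipe [[0.46220602 0.06253511 0.052     ]] tin [[ 0.4617017  -0.32854186  0.049     ]] mug [[0.35725719 0.46256004 0.09      ]]
```

View pics/c1.png

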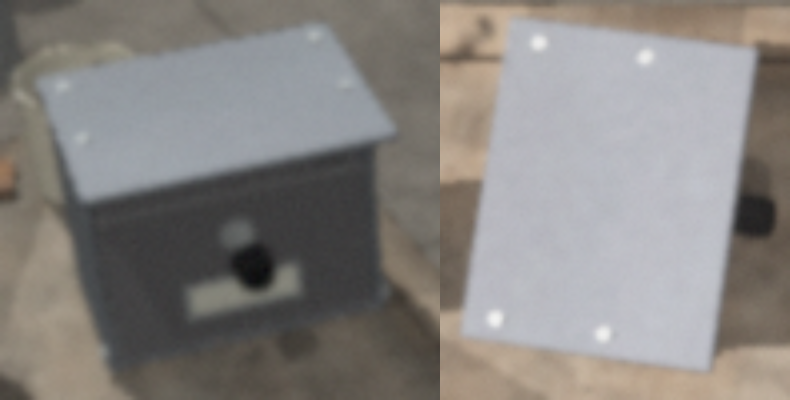

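```bash
python3 - <<'E'
from h import *
im=cv2.imread("pics/top0.png")[:,:,::-1].copy()
h=cv2.cvtColor(im,cv2.COLOR_RGB2HSV)
m=((h[...,0]>95)&(h[...,0]<125)&(h[...,2]>140)).astype(np.uint8); m[:, 230:]=0; m[335:]=0; m[:200]=0
m=cv2.morphologyEx(m,cv2.MORPH_CLOSE,np.ones((9,9)));m=cv2.morphologyEx(m,cv2.MORPH_OPEN,np.ones((5,5)))
cs,_=cv2.findContours(m,0,cv2.CHAIN_APPROX_NONE);c=max(cs,key=cv2.contourArea).reshape(-1,2)
p=onz("top",c,.147)[:,:2]*1000
ce,sz,a=cv2.minAreaRect(p.astype(np.float32));print(ce,sz,a);print(cv2.boxPoints((ce,sz,a)))
# knob check: dark blob
s=cv2.imread("pics/scene0.png")
g=cv2.cvtColor(s,cv2.COLOR_BGR2GRAY)[180:215,245:285]
k=(g<25).astype(np.uint8);n,l,st,cen=cv2.connectedComponentsWithStats(k);i=1+st[1:,4].argmax();kp=cen[i]+[245,180];print("knob px",kp,st[i])
print(onz("scene",[kp],.078), monitor.read_time_s())
E
```

```text
(389.48992919921875, 287.54791259765625) (137.15701293945312, 171.82492065429688) 82.9084701538086
[[295.76834 230.10031]
 [466.27884 208.88773]
 [483.21152 344.9955 ]
 [312.70102 366.2081 ]]
knob px [263.11904762 196.71428571] [14 13  8  8 42]
[[0.38287359 0.22548386 0.078     ]] 0.1
```

```bash
cat >> h.py <<'E'
O=np.array([.3859,.2588,0]); U=np.array([.1234,.9923,0]); Z=np.array([0,0,1.])
def att(tilt,s,u=U):
    t=np.deg2rad(tilt); z=np.sin(t)*u-np.cos(t)*Z; y=s*np.cross(Z,u); x=np.cross(y,z)
    return Ro.from_matrix(np.c_[x,y,z]).as_euler("xyz"),z
def P(u,z,v=0): return O+u*U+z*Z+v*np.cross(Z,U)
def tcp(g,tilt,s,u=U,L=.054):
    e,z=att(tilt,s,u); return g-L*z,e
def knob(th): return -.036*np.cos(th)-.066*np.sin(th), .012+.066*np.cos(th)-.036*np.sin(th)
LB=np.array([np.cos(np.deg2rad(85)),np.sin(np.deg2rad(85)),0]); B=np.array([.4419,-.1410,0])
E
python3 - <<'E'
from h import *
np.set_printoptions(precision=2,suppress=True)
for s in(1,-1):
  for t in(40,45,50,55):
    for nm,g,u in(("knob",P(*knob(0)),U),("kback",P(*knob(0))-.1*att(t,s)[1],U),("kopen",P(*knob(.68)),U),("kopenback",P(*knob(.68))-.12*att(t,s)[1],U),("place",P(-.038,.11),U),("pick",B-.02*LB+.016*Z,LB),("pickup",B-.02*LB+.15*Z,LB)):
      q=kin.solve_ik(*tcp(g,t,s,u)); print(s,t,nm,None if q is None else np.array(q))
E
```

```text
1 40 knob [-0.23 -0.03  2.34  0.81  1.08  2.55]
1 40 kback [-0.42 -0.26  2.34  0.68  1.35  2.59]
1 40 kopen [-0.33  0.07  2.35  0.81  1.06  2.4 ]
1 40 kopenback [-0.55 -0.2   2.35  0.64  1.37  2.46]
1 40 place [-0.23 -0.12  2.34  0.77  1.15  2.62]
1 40 pick [-0.9   0.53  1.81  0.47  1.37  2.1 ]
1 40 pickup [-0.9   0.28  1.81  0.46  1.6   2.21]
1 45 knob [-0.28  0.01  2.35  0.88  1.13  2.44]
1 45 kback [-0.49 -0.2   2.35  0.74  1.39  2.49]
1 45 kopen [-0.38  0.12  2.35  0.87  1.11  2.3 ]
1 45 kopenback [-0.62 -0.13  2.35  0.68  1.41  2.36]
1 45 place [-0.29 -0.08  2.35  0.85  1.2   2.52]
1 45 pick [-0.93  0.58  1.78  0.5   1.44  2.07]
1 45 pickup [-0.93  0.33  1.79  0.49  1.65  2.18]
1 50 knob [-0.33  0.07  2.35  0.94  1.18  2.35]
1 50 kback [-0.55 -0.14  2.36  0.78  1.43  2.39]
1 50 kopen [-0.43  0.18  2.34  0.92  1.17  2.21]
1 50 kopenback [-0.68 -0.04  2.34  0.72  1.44  2.26]
1 50 place [-0.34 -0.04  2.36  0.91  1.24  2.43]
1 50 pick [-0.95  0.64  1.74  0.52  1.51  2.04]
1 50 pickup [-0.95  0.38  1.76  0.53  1.71  2.16]
1 55 knob [-0.38  0.13  2.35  1.    1.24  2.25]
1 55 kback [-0
[... 995 characters left out ...]
 knob [-0.33  0.07  2.35  0.94  1.18 -0.8 ]
-1 50 kback [-0.55 -0.14  2.36  0.78  1.43 -0.75]
-1 50 kopen [-0.43  0.18  2.34  0.92  1.17 -0.93]
-1 50 kopenback [-0.68 -0.04  2.34  0.72  1.44 -0.88]
-1 50 place [-0.34 -0.04  2.36  0.91  1.24 -0.72]
-1 50 pick [-0.95  0.64  1.74  0.52  1.51 -1.1 ]
-1 50 pickup [-0.95  0.38  1.76  0.53  1.71 -0.98]
-1 55 knob [-0.38  0.13  2.35  1.    1.24 -0.89]
-1 55 kback [-0.61 -0.05  2.36  0.82  1.47 -0.85]
-1 55 kopen [-0.47  0.25  2.33  0.96  1.22 -1.02]
-1 55 kopenback [-0.73  0.06  2.33  0.74  1.48 -0.97]
-1 55 place [-0.38  0.02  2.36  0.97  1.3  -0.81]
-1 55 pick [-0.96  0.69  1.7   0.55  1.58 -1.12]
-1 55 pickup [-0.96  0.44  1.74  0.56  1.77 -1.  ]
```

```bash
python3 - <<'E'
from h import *
T,s=50,-1
e,z=att(T,s); k=P(*knob(0)); back=lambda d,th=0:tcp(P(*knob(th))-d*z,T,s)[0]
fingers.move_gripper(.055,40)
r.move_pose(back(.11)+[0,0,.12],e); print(monitor.read_time_s())
r.line_to(back(.08),e,.3); r.line_to(back(.0),e,.12)
print(monitor.read_time_s(),monitor.read_contact_force(),monitor.read_eef_pos()-back(0))
cv2.imwrite("pics/k1.png",cv2.resize(np.hstack([optics.read_camera("scene")[110:260,190:340],optics.read_camera("top")[170:320,130:280]])[:,:,::-1],None,fx=2.6,fy=2.6))
E
```

```text
2.2083
3.6417 [-0.39741821 -0.53872668  0.33849077] [ 0.00070812 -0.00040791  0.0007094 ]
```

View pics/k1.png

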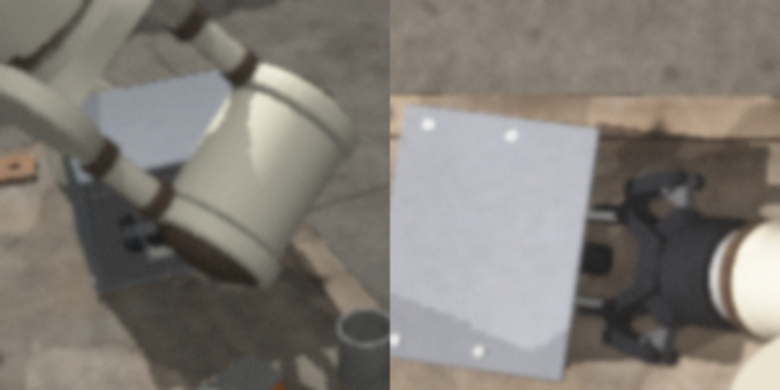

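The right half (top view) shows the knob at crop (598,258), centred between the fingers at rows 213 and 303, with no contact. I'll close and pull along the arc.

```bash
python3 - <<'E'
from h import *
T,s=50,-1
e,z=att(T,s)
fingers.move_gripper(.0,60); print(monitor.read_grip_width(),monitor.read_grip_force(),monitor.read_contact_force())
p0=monitor.read_eef_pos(); off=p0-tcp(P(*knob(0)),T,s)[0]
for th in np.linspace(.1,.68,8):
    r.line_to(tcp(P(*knob(th)),T,s)[0],e,.06); print(round(th,2),monitor.read_contact_force().round(1))
print(monitor.read_grip_width(),monitor.read_time_s())
E
```

```text
0.02160878637627228 58.61810885136947 [-0.80077788 -5.92056241  5.22272722]
0.1 [-0.6 -8.3  4.1]
0.18 [2.9 0.1 6.1]
0.27 [3.  0.2 5.1]
0.35 [ 2.9 -0.4  4.6]
0.43 [ 2.9 -0.7  5. ]
0.51 [ 3.8 -0.7  5.4]
0.6 [ 4.4 -0.8  4.4]
0.68 [ 5.2 -1.   3.5]
0.021570442138531917 6.1667
```

```bash
python3 - <<'E'
from h import *
T,s=50,-1
e,z=att(T,s)
fingers.move_gripper(.06,60)
p=tcp(P(*knob(.68)),T,s)[0]
r.line_to(p-.1*z,e,.25)
eb,zb=att(T,s,LB); g=B-.02*LB+.024*Z; q,_=tcp(g,T,s,LB)
r.move_pose(q+[0,0,.12],eb)
im=optics.read_camera("scene"); it=optics.read_camera("top")
r.line_to(q+[0,0,.035],eb,.25)
i2=optics.read_camera("scene"); i3=optics.read_camera("top")
cv2.imwrite("pics/p1.png",cv2.resize(np.vstack([np.hstack([im[110:260,190:390],it[170:320,100:300]]),np.hstack([i2[230:380,280:480],i3[180:330,320:520]])])[:,:,::-1],None,fx=1.95,fy=1.95))
print(monitor.read_time_s(),monitor.read_contact_force())
E
```

```text
8.975 [-0.66948398  0.2084093   1.48937688]
```

View pics/p1.png

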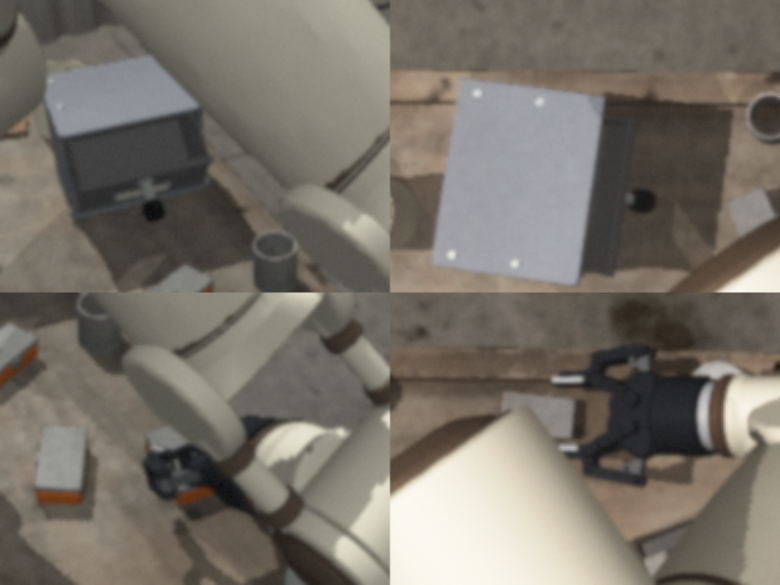

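The upper crops show the bin open. In the lower right, the fingers at rows 379 and 449 straddle the box, whose centre is near row 415, over its rear part. I'll descend, grip and lift.

```bash
python3 - <<'E'
from h import *
T,s=50,-1
eb,zb=att(T,s,LB); g=B-.02*LB+.024*Z; q,_=tcp(g,T,s,LB)
r.line_to(q,eb,.06); print(monitor.read_contact_force())
fingers.move_gripper(.0,60); print(monitor.read_grip_width(),monitor.read_grip_force(),monitor.read_contact_force())
r.line_to(q+[0,0,.15],eb,.15); print(monitor.read_grip_width(),monitor.read_contact_force())
# stage in front of the cabinet, tool tilt 40 -> box nose 10 deg down
e,z=att(40,s); h,_=tcp(P(-.16,.15),40,s); r.move_pose(h,e)
i2=optics.read_camera("scene"); i3=optics.read_camera("top")
cv2.imwrite("pics/p2.png",cv2.resize(np.hstack([i2[110:310,190:390],i3[150:350,150:350]])[:,:,::-1],None,fx=1.95,fy=1.95))
print(monitor.read_time_s(),monitor.read_grip_width(),monitor.read_contact_force())
E
```

```text
[-0.72389069  0.07909114  1.00373936]
0.04232820168300638 60.96820592880249 [-0.36176307 -1.29802987  1.28872424]
0.042546238236278205 [ 0.17862781  0.45562749 -1.4418006 ]
12.3 0.04230754472682501 [-0.44058605 -0.08586065 -0.97706823]
```

View pics/p2.png

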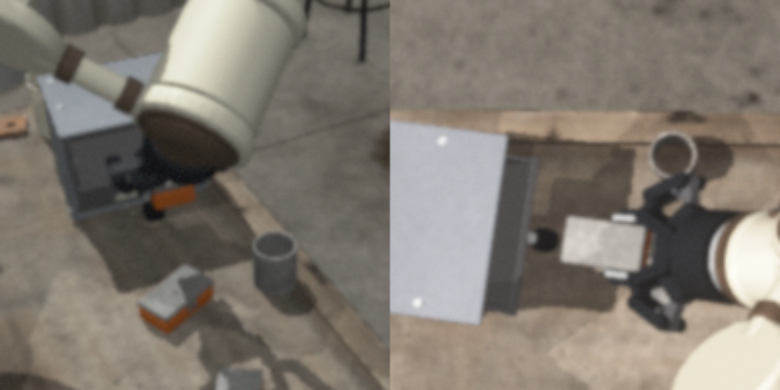

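The box is held level, nose toward the mouth, at top-crop columns 562–645. I'll insert it.

```bash
python3 - <<'E'
from h import *
s=-1; t=lambda u,z:tcp(P(u,z),40,s)
e,z=att(40,s)
for u,h,v in((-.125,.13,.15),(-.08,.12,.06),(-.034,.108,.06)):
    r.line_to(t(u,h)[0],e,v); print(u,monitor.read_contact_force().round(1))
i2=optics.read_camera("scene"); i3=optics.read_camera("top")
fingers.move_gripper(.062,40); r.sleep(.6); print(monitor.read_contact_force())
r.line_to(t(-.10,.15)[0],e,.12); r.line_to(t(-.2,.2)[0],e,.25)
q=monitor.read_qpos(); 
j2=optics.read_camera("scene"); j3=optics.read_camera("top")
cv2.imwrite("pics/p3.png",cv2.resize(np.vstack([np.hstack([a[110:260,190:390],b[170:320,130:330]]) for a,b in((i2,i3),(j2,j3))])[:,:,::-1],None,fx=1.95,fy=1.95))
print(monitor.read_time_s())
E
```

```text
-0.125 [-1.   0.1 -1.1]
-0.08 [-1.  -0.1 -0.2]
-0.034 [ 0.6 -0.6  0.4]
[ 0.93933858 -0.58216795 -0.44033648]
17.1
```

View pics/p3.png

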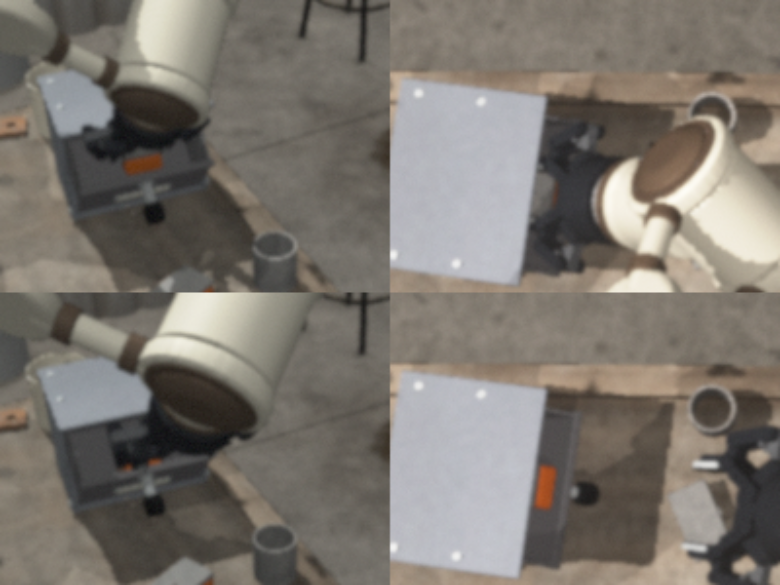

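The lower crops show the box's orange end standing in the bin against the panel at top-crop (545,487), with the bin still open and the knob at (587,492). I'll grip the knob again and push home.

```bash
python3 - <<'E'
from h import *
T,s=50,-1
e,z=att(T,s); p=lambda th:tcp(P(*knob(th)),T,s)[0]
r.move_pose(p(.68)-.1*z,e); r.line_to(p(.68),e,.12); print(monitor.read_contact_force().round(1))
fingers.move_gripper(0,60); print(monitor.read_grip_width(),monitor.read_contact_force().round(1))
for th in list(np.linspace(.6,.1,7))+[0,-.015]:
    r.line_to(p(th),e,.06); print(round(th,2),monitor.read_contact_force().round(1))
r.sleep(.3);print(monitor.read_grip_width(),monitor.read_eef_pos()-p(0))
fingers.move_gripper(.055,40)
r.line_to(p(0)-.09*z,e,.12); r.line_to(p(0)-.13*z+[0,0,.12],e,.25)
r.movej([-.9,-.3,1.6,0,1.4,-.6]); r.sleep(.3)
j2=optics.read_camera("scene"); j3=optics.read_camera("top")
cv2.imwrite("pics/p4.png",cv2.resize(np.hstack([j2[110:260,190:390],j3[170:320,100:300]])[:,:,::-1],None,fx=1.95,fy=1.95))
print(monitor.read_time_s(),monitor.read_contact_force())
E
```

```text
[0.4 0.2 0.7]
0.02143560387496299 [-0.7 -6.6  5.2]
0.6 [-0.8 -7.5  2.2]
0.52 [ -2.2 -10.3   4.1]
0.43 [ -3.8 -11.4   5.3]
0.35 [ -3.3 -11.9   8. ]
0.27 [ -3.2 -11.1   8.1]
0.18 [-3.6 -9.  10. ]
0.1 [-2.7 -8.2  9.5]
0 [2.4 3.9 7.8]
-0.01 [ 0.4 -2.8  9. ]
0.021257351975780433 [0.00097943 0.00099608 0.00165546]
25.9833 [ 0.29429626  0.40443579 -0.39316321]
```

View pics/p4.png

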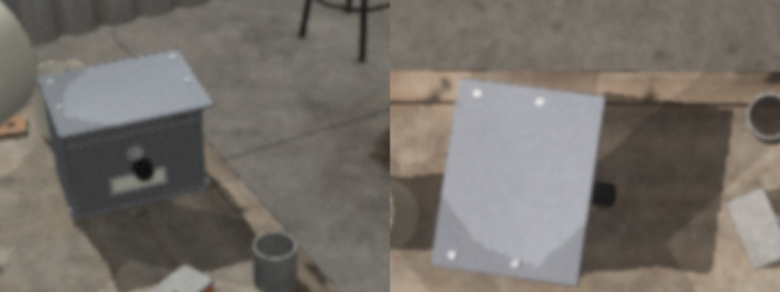

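The bin looks shut, with the knob at scene crop (143,168) and the top-view knob end at (615,194). I'll compare numerically with the start picture before handing in.

```bash
python3 - <<'E'
from h import *
def k(im):
    g=cv2.cvtColor(im,cv2.COLOR_RGB2GRAY)[180:215,245:285]
    n,l,st,cen=cv2.connectedComponentsWithStats((g<25).astype(np.uint8));i=1+st[1:,4].argmax();return cen[i]+[245,180],st[i]
a=cv2.imread("pics/scene0.png")[:,:,::-1].copy(); b=optics.read_camera("scene"); ka,kb=k(a),k(b)
print(ka,kb)
d=np.linalg.norm(ka[0]-kb[0])
if d<1: job_done(); print("handed in")
E
```

```text
(array([263.11904762, 196.71428571]), array([14, 13,  8,  8, 42], dtype=int32)) (array([263.03846154, 196.26923077]), array([14, 12,  8,  9, 52], dtype=int32))
the job is handed in; nothing more can be done
handed in
```

The box of contact tips is in the bin, and the knob is back within half a pixel of its home position, so the bin looks clicked shut. The robot is clear of everything and I handed the job in at about 26 s. The judge's result was not shown.

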